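Pack four conveyor spares into their foam-lined boxes

ROBOT

A 6-joint arm with a two-finger parallel gripper is mounted at the origin on the work surface. World frame = base frame: x ahead of the robot, y to its left, z up, the work surface at z = 0. Lengths are in mm, angles in rad, forces in N, time in s.
With the tool pointing down it reaches from about 300 to 775 mm from the base axis. Payload 14.6 kg.
Tool frame: the origin (TCP) lies between the finger pads; the fingertips stand ahead of it and the grasp point (between the pads) lies 11 mm behind it (manip.finger_overhang is the z of the fingertips in the tool frame, in mm); z points along the fingers, y is the line along which they close (so a half turn about z gives the same grasp; the last joint's range is limited). The gripper opens to 94 mm and grips with 3 to 60 N. Pads are 16 mm wide; open, the fingers measure 119 mm over their backs; the gripper's body (75 mm by 177 mm) begins 78 mm behind the grasp point.
Start: joints at [1.206, 0.3, 1.521, -0, 1.321, -0.067], TCP at [161.377, 525.782, 213.446] pointing down, gripper open.
Joint ranges: [-3.03, 3.03], [-0.79, 2.21], [0.23, 2.52], [-1.04, 4.18], [0, 3.07], [-2.55, 2.55]. Speed limits (rad/s): [2.22, 2.22, 2.57, 3.14, 3.14, 3.14].

INTERFACE

Orientations are given as [roll, pitch, yaw] about the fixed x, y, z axes, in that order (R = Rz(yaw) Ry(pitch) Rx(roll)).
In Python, from cell import manip gives the robot as it stands.
- The arm moves only by the tool jog_arm, never from a script. Its argument "series" is a list of rows, each a list of 7 numbers: the shift along the world's x, y, z as a fraction of full scale, then the turn, a rotation vector about the world's x, y, z as a fraction of full scale, then the closure, from 0 (fully open) to 1 (shut). In form: [[dx, dy, dz, wx, wy, wz, fingers], ...]. A call has 1 to 8 rows; each row is the pose to reach, as a shift and turn from the pose commanded when the call began; what a row does not reach only later rows make up. Full scale, the value 1, is 120 mm for a shift and 90 degrees for a turn. A row lasts 1/12 s, in which the tool goes at most 41.7 mm and 7.16 degrees, less where a joint would pass 70% of its speed; a pose out of reach is approached as far as the arm can. A call with a number of a shift or a turn outside -1 to 1 is refused whole. A call with a gripper value outside its range is refused whole. The fingers move at their own pace and stop on an object; "grip_force" is the grip in N (left out, the last holds). Time passes only in rows, so rows that repeat a pose let the fingers close. It gives the time, the measured TCP pose, the force, the opening and the grip force at its end, in the units of the state.
- manip.read_state(): the state, without advancing time (a new reading comes with each control period).
- manip.camera(name): name is "side" or "top"; returns a dict with "frame" (480x640x3 uint8, red, green, blue), "vfov" (degrees; the focal length in pixels is half the picture's height over the tangent of half this angle, whatever the lens; pixels are square), "cx", "cy" (the principal point, pixels), "R" (3x3) and "t" (3): a world point X has camera coordinates R X + t. Camera axes: x right, y down, z forward; pixel columns grow to the right and rows downward; lengths in mm; the calibration is good to about 2 mm. A picture is of the moment at which its call begins. There is no depth.
- manip.sign_off(): hands the job in; it is judged then, once.
The state is a dict: "clock": time; "joints": joint angles; "qd": joint speeds; "effort": joint torques, N m; "eef_pos": TCP position; "eef_rot": TCP orientation; "wrist_force": force on the tool from outside, world axes, zero at the start; "moment": the same for the moment, N m; "finger_gap": finger opening in mm; "finger_force": force on a finger pad.
Only numpy, scipy, OpenCV 4.12 (cv2) and the standard library are available. Lean on these libraries where they do the work, as an engineer would, in place of code of your own. Each camera call takes 0.05 s, during which the arm holds its last target. There are 200 camera calls.

TASK

Pack the four machine parts on the bench for shipping: put the pillow block bearing, the motor and the two pulleys each into the foam-lined box whose cut-out has that part's shape and size, standing upright as they stand now and lying fully home on the floor of the cut-out. Set each one down by hand rather than dropping it, let go of it, and leave the little roll of labels and the small carton that stand among the boxes where they are.

Things in the scene. Friction and masses are not known exactly. Their poses are not given: they have to be found in the camera images.
- pillow_block: Grey cast bearing block: base 92 (x) x 30 (y) x 12 mm; in its middle a round-topped housing 50 (x) x 26 mm (y), 56 mm high over all, steel bearing showing on both flat faces (they look along y). Grip the housing across y, fingertips over 20 mm above the underside, which clears the foam. 0.3-0.5 kg. Origin: centre of the underside; x along the base, z up.
- motor: Square electric motor on end: body 42 x 42 mm, 48 mm high, black with aluminium end caps; a 5 mm shaft stands 22 mm above the middle of its top. Grip two flat sides near the top, fingertips over 22 mm above the underside, which clears the foam. 0.25-0.45 kg. Origin: centre of the underside; x and y square to its sides, z up.
- pulley_large: Large aluminium belt pulley lying flat, hub up: toothed rim 64 mm in diameter, 26 mm high, on it a plain hub 36 mm in diameter, its top 48 mm above the underside; black bore. Grip it by the hub, above the rim. 0.14-0.25 kg. Origin: centre of the underside; z up along its axis.
- pulley_small: Small aluminium belt pulley lying flat, hub up, shaped like the large one: toothed rim 44 mm in diameter, 26 mm high, on it a plain hub 24 mm in diameter, its top 48 mm above the underside; black bore. Grip it by the hub, above the rim. 0.06-0.11 kg. Origin: centre of the underside; z up along its axis.
- box_long: Open shipping box 131 x 131 mm, cardboard walls 3 mm thick, 35 mm high, round a rigid light grey foam block (top at 32 mm). Oblong pocket 104 (x) x 42 mm (y), cut for the pillow block. Pocket: centred in the box, 20 mm deep, flat black floor 12 mm above the bench, mouth bevelled 4 mm wider each side. Fixed to the bench. Origin: centre of its underside; z up, x and y along its sides.
- box_square: Open shipping box 131 x 131 mm, cardboard walls 3 mm thick, 35 mm high, round a rigid light grey foam block (top at 32 mm). Square pocket 54 x 54 mm, sides along x and y, cut for the motor. Pocket: centred in the box, 20 mm deep, flat black floor 12 mm above the bench, mouth bevelled 4 mm wider each side. Fixed to the bench. Origin: centre of its underside; z up, x and y along its sides.
- box_round_large: Open shipping box 131 x 131 mm, cardboard walls 3 mm thick, 35 mm high, round a rigid light grey foam block (top at 32 mm). Round pocket 76 mm in diameter, cut for the large pulley. Pocket: centred in the box, 20 mm deep, flat black floor 12 mm above the bench, mouth bevelled 4 mm wider each side. Fixed to the bench. Origin: centre of its underside; z up, x and y along its sides.
- box_round_small: Open shipping box 131 x 131 mm, cardboard walls 3 mm thick, 35 mm high, round a rigid light grey foam block (top at 32 mm). Round pocket 56 mm in diameter, cut for the small pulley. Pocket: centred in the box, 20 mm deep, flat black floor 12 mm above the bench, mouth bevelled 4 mm wider each side. Fixed to the bench. Origin: centre of its underside; z up, x and y along its sides.
- label_roll: Bystander: a small loose roll of white paper labels standing on end among the boxes, 54 mm in diameter, 38 mm high. Origin: centre of the underside; z up.
- small_carton: Bystander: a little loose closed brown carton among the boxes, 48 (x) x 40 (y) x 40 mm high. Origin: centre of the underside; z up.

How it is judged:
By the outcome, as a careful person would: the job done as asked, in the order asked, and still so for the second after the job is handed in, with the robot touching nothing.
It also fails if it takes over 96 s, if anything falls off the work surface, if the arm or the gripper's body presses on something with over 40 N, if the wrist force passes 120 N, or if a joint passes its speed limit or range.

## Working session

There is one attempt and no reset: what is moved stays moved. The work goes in short steps, Python scripts to look and compute and a tool call to move; the robot and the scene stay as the last step left them, time stands still between calls to the robot, and variables do not carry over. Pictures are saved under pics/ and viewed, at most 14 in all, crops included, and the job is handed in when it is done.

Besides the shell and the picture viewer there is one more tool, called in YAML: its name, and indented under it one key for each argument. jog_arm: Moves the arm, as the interface text tells. Its arguments: {"type":"object","properties":{"series":{"type":"array"},"grip_force":{"type":"number"}},"required":["series"]}

```bash
mkdir -p pics; ls; python3 - <<'E'
from cell import manip
import cv2,pickle
d={}
for n in("side","top"):
    c=manip.camera(n);d[n]=c;cv2.imwrite(f"pics/{n}0.png",c["frame"][:,:,::-1])
    print(n,c["vfov"],c["cx"],c["cy"],(-c["R"].T@c["t"]).round(1),c["R"].round(3).tolist(), [k for k in c])
pickle.dump(d,open("d0.pkl","wb"))
print(manip.read_state(),manip.finger_overhang)
E
```

```text
pics
side 50.96685557843132 316.3874391818146 245.19463817279882 [302.5 688.2 709.3] [[-0.955, -0.298, 0.001], [-0.204, 0.652, -0.731], [0.217, -0.698, -0.683]] ['frame', 'vfov', 'cx', 'cy', 'R', 't']
top 51.296588377640276 319.3931976350687 237.5703863805907 [ 301.5    6.5 1280.8] [[-0.006, -1.0, -0.011], [-0.989, 0.007, -0.145], [0.145, 0.01, -0.989]] ['frame', 'vfov', 'cx', 'cy', 'R', 't']
{'clock': 0.1, 'joints': array([ 1.20642902e+00,  3.00409759e-01,  1.52146071e+00, -1.39059977e-06,
        1.32071826e+00, -6.66291056e-02]), 'qd': array([-0.00191932, -0.00316663, -0.00088624,  0.00043448,  0.00203074,
       -0.00010407]), 'effort': array([ 4.33881840e-03, -5.32650054e+01, -3.53280008e+01,  7.10225408e-02,
        2.35884462e-02, -1.00901232e-04]), 'eef_pos': array([161.29123121, 525.6003857 , 212.97089805]), 'eef_rot': array([-3.14059869e+00, -6.49747681e-05,  2.84385476e+00]), 'wrist_force': array([0.24596273, 0.4577348 , 0.12059797]), 'moment': array([-0.042167  ,  0.01439062, -0.01533583]), 'finger_force': 0.0, 'finger_gap': 94.00718287455754} 8.0
```

View pics/top0.png

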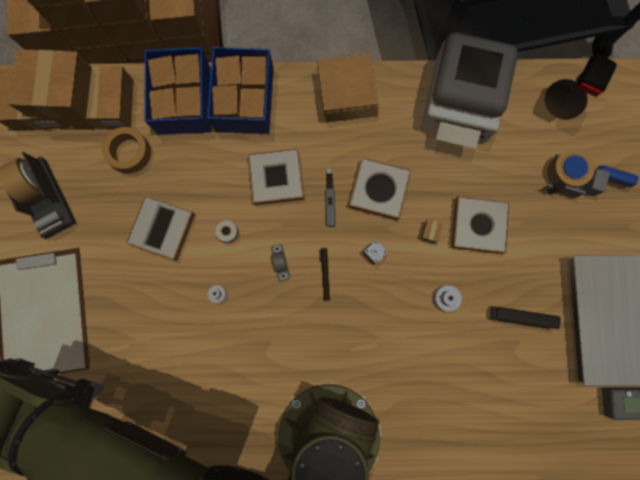

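View pics/side0.png

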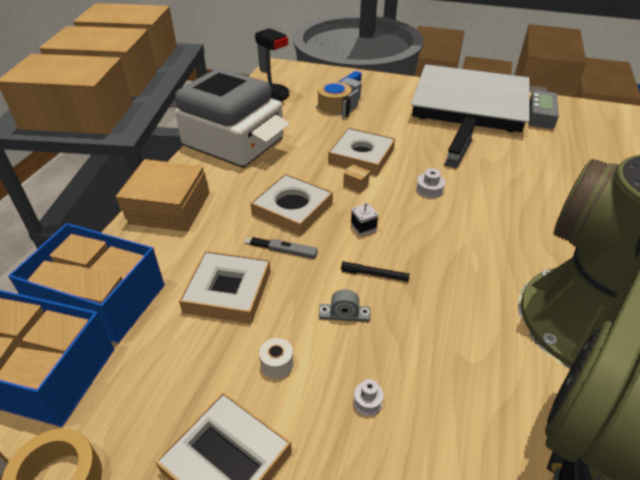

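The top view (the pixel positions below are from it) shows:
- **Boxes:** long (160,228), square (276,176), round large (380,188) and round small (481,224).
- **Parts:** small pulley (217,294), large pulley (448,298), bearing block (280,262) and motor (375,253).
- **Bystanders:** label roll (227,231) and carton (430,231).

The side view shows the same items unoccluded.

```bash
cat > h.py <<'E'
import numpy as np,cv2,pickle
def f(c): return 240/np.tan(np.radians(c["vfov"]/2))
def ray(c,p):
    d=c["R"].T@np.array([(p[0]-c["cx"])/f(c),(p[1]-c["cy"])/f(c),1]); return -c["R"].T@c["t"],d/np.linalg.norm(d)
def plane(c,p,z):
    o,d=ray(c,p); return o+d*(z-o[2])/d[2]
def tri(c1,p1,c2,p2):
    (a,u),(b,v)=ray(c1,p1),ray(c2,p2)
    s=np.linalg.lstsq(np.c_[u,-v],b-a,rcond=None)[0]; A,B=a+s[0]*u,b+s[1]*v
    return (A+B)/2,np.linalg.norm(A-B)
def proj(c,X):
    q=c["R"]@np.array(X,float)+c["t"]; return np.array([c["cx"],c["cy"]])+f(c)*q[:2]/q[2]
E
python3 - <<'E'
from h import *
d=pickle.load(open("d0.pkl","rb"))
def foam(im):
    hsv=cv2.cvtColor(im,cv2.COLOR_RGB2HSV)
    return ((hsv[...,1]<45)&(hsv[...,2]>125)).astype(np.uint8)
seeds={"top":dict(long=(160,228),square=(276,176),rl=(380,188),rs=(481,224)),"side":dict(long=(225,448),square=(226,284),rl=(292,202),rs=(362,148))}
Q={}
for n,c in d.items():
    m=foam(c["frame"]);cs,_=cv2.findContours(m,cv2.RETR_EXTERNAL,cv2.CHAIN_APPROX_NONE)
    for k,s in seeds[n].items():
        h=[x for x in cs if cv2.contourArea(x)>300 and cv2.pointPolygonTest(x,s,False)>=0]
        if not h: print(n,k,"none");continue
        hull=cv2.convexHull(h[0]);
        q=cv2.approxPolyN(hull,4,ensure_convex=True).reshape(-1,2).astype(float)
        P=np.array([plane(c,p,33)[:2] for p in q])
        Q[n,k]=q
        # diagonal intersection
        a,b,e,g=[np.r_[x,1] for x in q];x=np.cross(np.cross(a,e),np.cross(b,g));x=x[:2]/x[2]
        Q[n,k,'c']=x
        E=np.roll(P,-1,0)-P
        print(n,k,cv2.contourArea(hull),"c",x.round(1),plane(c,x,32)[:2].round(1),"sides",np.linalg.norm(E,axis=1).round(),"ang",(np.degrees(np.arctan2(E[:,1],E[:,0]))%90).round(1))
for k in seeds["top"]:
    if ("top",k) in Q and ("side",k) in Q: print(k,"tri",[np.round(v,1) for v in tri(d["top"],Q["top",k,'c'],d["side"],Q["side",k,'c'])])
# composite
T=dict(ps=(217,294),pl=(448,298),block=(280,262),motor=(375,253));S=dict(ps=(368,396),pl=(431,183),block=(345,305),motor=(364,217))
rows=[]
for n,D,r,dx in(("top",T,25,8),("side",S,33,6)):
    rows.append(np.hstack([cv2.resize(d[n]["frame"][y-r:y+r,x-r:x+r],(200,200),interpolation=cv2.INTER_NEAREST) for x,y in D.values()]))
cv2.imwrite("pics/comp.png",np.vstack(rows)[:,:,::-1])
E
```

```text
side long none
side square 3194.0 c [225.6 279.3] [649.7 133.7] sides [120. 121. 122. 123.] ang [6.5 6.5 7.3 5.7]
side rl 1833.5 c [291.5 196.9] [ 616.2 -135.4] sides [121. 121. 120. 120.] ang [75.4 74.  74.6 74.5]
side rs 1216.0 c [362.  144.9] [ 518.6 -388.7] sides [115. 121. 116. 122.] ang [81.8 84.  82.3 83.6]
top long none
top square 2062.0 c [274.8 174.6] [649.5 133. ] sides [123. 117. 118. 121.] ang [5.6 5.8 7.3 8.6]
top rl 2151.5 c [380.  186.7] [ 615.2 -136.8] sides [121. 124. 120. 120.] ang [76.1 73.7 74.2 74. ]
top rs 2207.0 c [482.  224.1] [ 516.2 -391.9] sides [118. 120. 122. 119.] ang [82.9 83.5 82.6 82. ]
square tri [array([649.9, 133.2,  31.3]), np.float64(0.4)]
rl tri [array([ 616.1, -136.8,   30.8]), np.float64(1.2)]
rs tri [array([ 518. , -392.7,   29.4]), np.float64(2.7)]
```

View pics/comp.png

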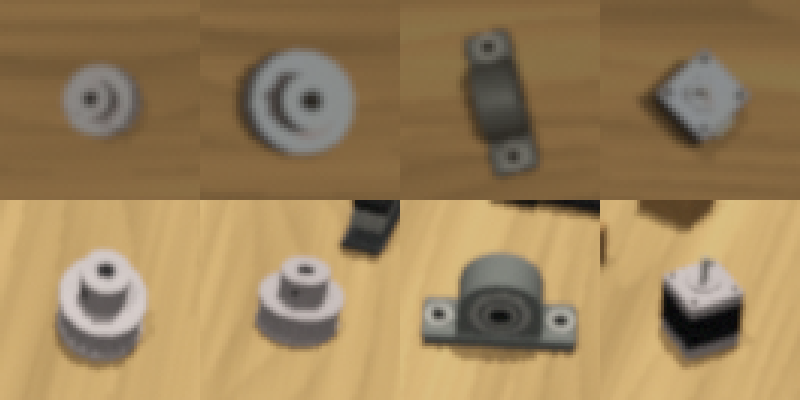

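The crops show clear bore centres on both pulleys, bolt holes on both lugs of the block, and the motor's bright top plate in both views. I'll triangulate these next, along with the long box.

```bash
python3 - <<'E'
from h import *
d=pickle.load(open("d0.pkl","rb"))
G={n:cv2.cvtColor(c["frame"],cv2.COLOR_RGB2GRAY).astype(float) for n,c in d.items()}
def dark(n,p,r=3):
    x,y=np.round(p).astype(int);w=G[n][y-r:y+r+1,x-r:x+r+1];yy,xx=np.mgrid[y-r:y+r+1,x-r:x+r+1]
    w=np.clip(np.percentile(w,50)*.8-w,0,None);return np.array([(xx*w).sum(),(yy*w).sum()])/w.sum()
for k,a,b in(("ps",(214.75,294),(369.7,386)),("pl",(451,298),(433,172.8)),("lug+x",(277,248.5),(324.5,309.3)),("lug-x",(283.2,276),(365.1,311.3))):
    p,q=dark("top",a),dark("side",b);X,e=tri(d["top"],p,d["side"],q);print(k,p.round(1),q.round(1),X.round(1),round(e,1))
def quad(n,s,thr=45,lo=125,dil=0):
    hsv=cv2.cvtColor(d[n]["frame"],cv2.COLOR_RGB2HSV);m=((hsv[...,1]<thr)&(hsv[...,2]>lo)).astype(np.uint8)
    cs,_=cv2.findContours(m,cv2.RETR_EXTERNAL,cv2.CHAIN_APPROX_NONE)
    h=min((x for x in cs if cv2.contourArea(x)>40),key=lambda x:-cv2.pointPolygonTest(x,s,True))
    hull=cv2.convexHull(h);return cv2.approxPolyN(hull,4,ensure_convex=True).reshape(-1,2).astype(float),cv2.boundingRect(hull)
def ctr(q):
    a,b,e,g=[np.r_[x,1] for x in q];x=np.cross(np.cross(a,e),np.cross(b,g));return x[:2]/x[2]
R={}
for k,a,b,z,kw in(("motor",(375,253),(363,208),48,dict(lo=120)),("long",(140,222),(225,420),32,dict(lo=115))):
  for n,s in(("top",a),("side",b)):
    q,bb=quad(n,s,**kw);P=np.array([plane(d[n],p,z)[:2] for p in q]);E=np.roll(P,-1,0)-P;R[n]=ctr(q)
    print(k,n,bb,q.tolist(),R[n].round(1),plane(d[n],R[n],z).round(1),np.linalg.norm(E,axis=1).round(),(np.degrees(np.arctan2(E[:,1],E[:,0]))%90).round(1))
  print(k,tri(d["top"],R["top"],d["side"],R["side"]))
# pocket of long in both
for n,s in(("top",(160,228)),("side",(225,452))):
    m=(G[n]<75).astype(np.uint8);cs,_=cv2.findContours(m,cv2.RETR_EXTERNAL,cv2.CHAIN_APPROX_NONE)
    h=[x for x in cs if cv2.pointPolygonTest(x,s,False)>=0]
    if h:
        q=cv2.boxPoints(cv2.minAreaRect(h[0]));P=np.array([plane(d[n],p,12)[:2] for p in q]);E=np.roll(P,-1,0)-P
        print(n,"pocket",cv2.contourArea(h[0]),plane(d[n],q.mean(0),12).round(1),np.linalg.norm(E,axis=1).round(),np.degrees(np.arctan2(E[:,1],E[:,0])).round(1))
# angle of other part axes in plane
c=d["top"]
for nm,p in(("roll",(227,230)),("carton",(430,231))): print(nm,plane(c,p,39).round())
E
```

```text
ps [214.3 293.3] [369.4 385.7] [346.5 278.7  45.6] 1.4
pl [450.4 297.7] [432.3 172.5] [ 332.5 -300.7   45.7] 1.8
lug+x [276.8 248.6] [324.  308.9] [461.2 128.9   9.5] 1.8
lug-x [282.7 275.6] [364.3 311. ] [391.4 113.3  11. ] 0.9
motor top (367, 243, 18, 18) [[386.0, 251.0], [379.0, 265.0], [365.0, 251.0], [376.0, 241.0]] [377.2 251. ] [ 447.7 -124.3   48. ] [39. 49. 37. 35.] [62.4 44.  41.8 43.8]
motor side (352, 204, 26, 17) [[379.0, 215.0], [361.0, 220.0], [350.0, 209.0], [367.0, 203.0]] [363.9 211.9] [ 449.2 -113.1   48. ] [41. 41. 42. 45.] [40.1 47.5 46.  46.1]
motor (array([ 450.13909891, -125.24181191,   37.91328736]), np.float64(2.475719304114071))
long top (129, 198, 60, 59) [[189.0, 212.0], [172.0, 256.0], [128.0, 241.0], [145.0, 197.0]] [158.5 226.5] [516.3 428.1  32. ] [119. 120. 120. 121.] [70.7 71.  71.5 70.7]
long side (160, 396, 127, 84) [[287.0, 442.0], [257.0, 479.0], [141.0, 479.0], [223.0, 395.0]] [246.2 452.3] [485.9 421.1  32. ] [ 63. 153. 153. 122.] [70.8 17.4 70.7 71.1]
long (array([500.24645248, 423.55883951,  36.44748137]), np.float64(30.33321744165958))
top pocket 598.5 [518.  432.6  12. ] [106.  42. 106.  42.] [ -19.5 -112.2  160.3   68.1]
side pocket 1713.5 [517.9 426.   12. ] [ 40. 100.  37.  97.] [-104.2  159.9   71.   -18.7]
roll [505. 252.  39.]
carton [ 498. -259.   39.]
```

Measurements that hold up:
- **Block:** centre (426, 121), yaw 12.6°. The lugs read about 10 mm high, against 12 mm in the text.
- **Bores:** about 46 mm high, against 48 mm.
- **Foam:** 30–31 mm high, against 32 mm.
- **Long box:** centre about (517, 429), yaw −19.3°.

The motor's two views disagree by several mm, so I'll measure it again later. I'm starting with the block.

jog_arm:
  series:
    - [0.55,-0.84,0,0,0,0.16,0]
    - [0.55,-0.84,0,0,0,0.16,0]
    - [0.55,-0.84,0,0,0,0.16,0]
    - [0.55,-0.84,0,0,0,0.16,0]
  grip_force: 25

```text
clock: 0.43
eef_pos: [229.8, 421.0, 213.3]
eef_rot: [-3.14, 0.0, 3.093]
wrist_force: [-0.2, 1.0, -0.1]
finger_gap: 94.1
finger_force: 0.0
```

jog_arm:
  series:
    - [0.55,-0.84,-0.2,0,0,0.17,0]
    - [0.55,-0.84,-0.2,0,0,0.17,0]
    - [0.55,-0.84,-0.2,0,0,0.17,0]
    - [0.55,-0.84,-0.2,0,0,0.17,0]

```text
clock: 0.77
eef_pos: [294.8, 320.6, 188.2]
eef_rot: [-3.14, -0.001, -2.92]
wrist_force: [-0.0, 1.1, -1.0]
finger_gap: 93.7
finger_force: 0.0
```

jog_arm:
  series:
    - [0.55,-0.84,-0.25,0,0,0,0]
    - [0.55,-0.84,-0.25,0,0,0,0]
    - [0.55,-0.84,-0.25,0,0,0,0]
    - [0.55,-0.84,-0.25,0,0,0,0]

```text
clock: 1.1
eef_pos: [361.2, 219.1, 157.9]
eef_rot: [-3.14, -0.002, -2.927]
wrist_force: [0.4, 0.5, -0.4]
finger_gap: 93.9
finger_force: 0.0
```

jog_arm:
  series:
    - [0.557,-0.852,-0.33,0,0,0,0]
    - [0.557,-0.852,-0.33,0,0,0,0]
    - [0.557,-0.852,-0.33,0,0,0,0]
    - [0.557,-0.852,-0.33,0,0,0,0]
    - [0.557,-0.852,-0.33,0,0,0,0]
    - [0.557,-0.852,-0.33,0,0,0,0]
    - [0.557,-0.852,-0.33,0,0,0,0]

```text
clock: 1.68
eef_pos: [425.9, 122.4, 120.3]
eef_rot: [3.141, 0.001, -2.92]
wrist_force: [-0.6, 0.1, 0.5]
finger_gap: 94.4
finger_force: 0.0
```

```bash
python3 - <<'E'
from cell import manip
import cv2,numpy as np,pickle
from h import *
s=manip.read_state();print(s["eef_pos"].round(1),s["eef_rot"].round(3))
d=pickle.load(open("d0.pkl","rb"))
c=manip.camera("side");pickle.dump(c,open("s1.pkl","wb"))
A=c["frame"][150:400,190:523]
B=[cv2.resize(d[n]["frame"][y-20:y+20,x-20:x+20],(333,333),interpolation=cv2.INTER_CUBIC) for n,x,y in(("top",375,252),("side",364,215))]
cv2.imwrite("pics/p1.png",np.vstack([np.hstack([cv2.resize(A,(333,250)),B[0][:250]*0]),np.hstack(B)])[:,:,::-1])
E
```

```text
[425.9 122.4 120.3] [ 3.141e+00  1.000e-03 -2.920e+00]
```

View pics/p1.png

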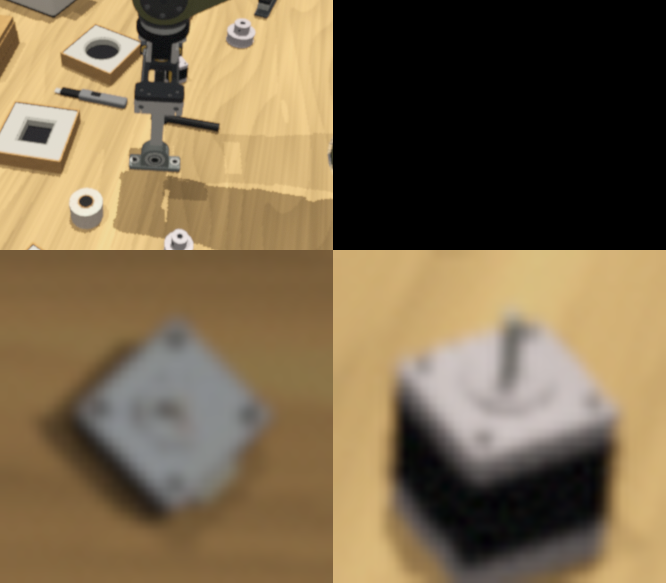

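The gripper stands squarely over the block's housing. The motor's screw holes are clear in both crops, so I can compute its centre from their pixels while I descend and grip the block.

jog_arm:
  series:
    - [0,0,-0.35,0,0,0,0]
    - [0,0,-0.6,0,0,0,0]
    - [0,0,-0.705,0,0,0,0]
    - [0,0,-0.705,0,0,0,0]
    - [0,0,-0.705,0,0,0,0]
  grip_force: 30

```text
clock: 2.15
eef_pos: [426.1, 122.0, 35.7]
eef_rot: [3.142, -0.0, -2.92]
wrist_force: [0.2, 0.0, 0.6]
finger_gap: 93.9
finger_force: 0.0
```

jog_arm:
  series:
    - [0,0,0,0,0,0,1]
    - [0,0,0,0,0,0,1]
    - [0,0,0,0,0,0,1]
    - [0,0,0,0,0,0,1]
    - [0,0,0,0,0,0,1]
    - [0,0,0,0,0,0,1]
    - [0,0,0,0,0,0,1]
    - [0,0,0,0,0,0,1]

```text
clock: 2.82
eef_pos: [426.2, 121.1, 35.3]
eef_rot: [3.142, 0.0, -2.921]
wrist_force: [0.0, -0.2, 0.4]
finger_gap: 44.3
finger_force: 0.0
```

```bash
python3 - <<'E'
from h import *
d=pickle.load(open("d0.pkl","rb"))
T,S=d["top"],d["side"]
X,e=tri(T,(375.5,250.8),S,(364.5,210.5));print(X.round(1),e)
t=[(355+x/8.325-.5,232+(y-250)/8.325-.5) for x,y in((176,340),(250,412),(175,484),(98,408))]
s=[(344+(x-333)/8.325-.5,195+(y-250)/8.325-.5) for x,y in((423,365),(593,402),(484,438))]
for c,q in((T,t),(S,s)):
    P=np.array([plane(c,p,48) for p in q])[:,:2];print(P.round(1).tolist(),P.mean(0))
    E=np.diff(P,axis=0);print(np.linalg.norm(E,axis=1),np.degrees(np.arctan2(E[:,1],E[:,0])))
print((plane(S,s[0],48)+plane(S,s[1],48))/2)
# long box corners
for a,b in(((145,197),(223,395)),((189,212),(287,442)),((189,212),(223,395))): print(tri(T,a,S,b))
E
```

```text
[ 448.9 -120.1   46.1] 0.9027391861485183
[[469.5, -120.8], [447.7, -142.3], [426.3, -119.5], [449.2, -97.1]] [ 448.16077618 -119.92133731]
[30.64492594 31.24551673 32.04552814] [-135.35300107  133.17263997   44.38971055]
[[470.9, -118.5], [427.1, -117.0], [449.6, -95.3]] [ 449.19753349 -110.25878382]
[43.86910908 31.24704998] [177.97355125  43.83482624]
[ 448.99123649 -117.73103741   48.        ]
(array([536.25332694, 413.27402495, 156.54204312]), np.float64(55.111681670589064))
(array([505.74057221, 362.91252143, -19.68082308]), np.float64(113.44967178992334))
(array([553.05983804, 351.33317556,  32.82299376]), np.float64(0.07540037990619512))
```

Motor: (449, −119.5), height 46 mm, sides at about 44.5°, hole pitch 31 mm, so it is consistent. The long box's top stands at 32.8 mm. I'll finish closing on the block and lift it.

jog_arm:
  series:
    - [0,0,0,0,0,0,1]
    - [0,0,0,0,0,0,1]
    - [0,0,0,0,0,0,1]
    - [0,0,0,0,0,0,1]
    - [0,0,0,0,0,0,1]
    - [0,0,0,0,0,0,1]

```text
clock: 3.32
eef_pos: [426.2, 121.1, 35.2]
eef_rot: [-3.142, -0.0, -2.921]
wrist_force: [-0.3, -0.5, 0.2]
finger_gap: 25.5
finger_force: 30.0
```

jog_arm:
  series:
    - [0,0,0.2,0,0,0,1]
    - [0,0,0.45,0,0,0,1]
    - [0,0,0.7,0,0,0,1]
    - [0,0,0.7,0,0,0,1]
    - [0,0,0.7,0,0,0,1]

```text
clock: 3.73
eef_pos: [426.5, 121.2, 119.8]
eef_rot: [-3.142, 0.002, -2.921]
wrist_force: [-0.1, -0.5, -4.9]
finger_gap: 25.7
finger_force: 30.0
```

jog_arm:
  series:
    - [0.06,0.2,0,0,0,-0.04,1]
    - [0.14,0.48,0,0,0,-0.08,1]
    - [0.22,0.76,0,0,0,-0.118,1]
    - [0.25,0.855,0,0,0,-0.118,1]

```text
clock: 4.07
eef_pos: [456.1, 226.7, 117.3]
eef_rot: [-3.142, -0.002, -3.109]
wrist_force: [1.4, 0.9, -4.0]
finger_gap: 25.9
finger_force: 30.0
```

jog_arm:
  series:
    - [0.08,0.28,0,0,0,-0.05,1]
    - [0.16,0.56,0,0,0,-0.1,1]
    - [0.25,0.855,0,0,0,-0.118,1]
    - [0.25,0.855,0,0,0,-0.118,1]

```text
clock: 4.4
eef_pos: [486.1, 330.5, 116.6]
eef_rot: [-3.141, -0.002, 2.993]
wrist_force: [-0.2, 0.7, -4.4]
finger_gap: 25.8
finger_force: 30.0
```

jog_arm:
  series:
    - [0.08,0.28,0,0,0,-0.05,1]
    - [0.16,0.54,0,0,0,-0.1,1]
    - [0.22,0.76,0,0,0,-0.118,1]
    - [0.255,0.855,0,0,0,-0.118,1]
    - [0.255,0.855,0,0,0,-0.118,1]
    - [0.255,0.855,0,0,0,-0.118,1]
    - [0.255,0.855,0,0,0,-0.118,1]

```text
clock: 4.98
eef_pos: [516.3, 427.9, 117.6]
eef_rot: [-3.139, -0.001, 2.806]
wrist_force: [0.3, 0.3, -5.0]
finger_gap: 25.6
finger_force: 30.0
```

```bash
python3 - <<'E'
from cell import manip
import cv2,numpy as np
from h import *
s=manip.read_state();print(s["eef_pos"].round(1),s["eef_rot"].round(3))
c=manip.camera("side");t=manip.camera("top")
A=c["frame"][300:480,120:360];B=cv2.resize(t["frame"][180:270,100:220],None,fx=3,fy=3)
cv2.imwrite("pics/p2.png",np.hstack([cv2.resize(A,(360,270)),B])[:,:,::-1])
# expected block lugs if yaw as TCP
for n,cc in(("side",c),("top",t)): print(n,proj(cc,[517,429,32]),proj(cc,s["eef_pos"]-[0,0,35]))
E
```

```text
[516.3 427.9 117.6] [-3.139e+00 -1.000e-03  2.806e+00]
side [222.93868171 451.09860035] [218.86763819 432.95785905]
top [158.16751178 226.21337393] [151.75740912 223.00708743]
```

View pics/p2.png

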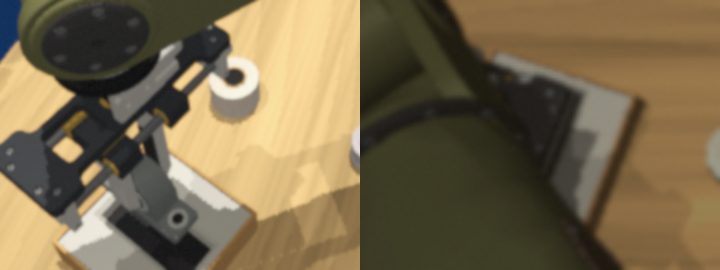

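The block is over the long pocket and parallel to it, with its lug at (178,217) in the left crop, inside the pocket band. Lowering.

jog_arm:
  series:
    - [0,0,-0.15,0,0,0,1]
    - [0,0,-0.3,0,0,0,1]
    - [0,0,-0.42,0,0,0,1]
    - [0,0,-0.5,0,0,0,1]
    - [0,0,-0.53,0,0,0,1]
    - [0,0,-0.53,0,0,0,1]

```text
clock: 5.58
eef_pos: [516.7, 428.5, 55.1]
eef_rot: [-3.141, -0.001, 2.806]
wrist_force: [-0.5, -0.4, -4.6]
finger_gap: 26.0
finger_force: 30.0
```

jog_arm:
  series:
    - [0,0,-0.02,0,0,0,1]
    - [0,0,-0.035,0,0,0,1]
    - [0,0,-0.045,0,0,0,1]
    - [0,0,-0.045,0,0,0,1]
    - [0,0,-0.045,0,0,0,1]

```text
clock: 6.0
eef_pos: [516.9, 429.0, 50.5]
eef_rot: [3.141, 0.0, 2.806]
wrist_force: [0.3, -0.4, -4.0]
finger_gap: 25.8
finger_force: 30.0
```

Clear of the walls so far. The floor is expected at TCP 47.

jog_arm:
  series:
    - [0,0,-0.01,0,0,0,1]
    - [0,0,-0.02,0,0,0,1]
    - [0,0,-0.025,0,0,0,1]
    - [0,0,-0.025,0,0,0,1]

```text
clock: 6.33
eef_pos: [516.8, 429.0, 47.3]
eef_rot: [3.142, 0.0, 2.806]
wrist_force: [-0.4, 0.0, -2.5]
finger_gap: 25.9
finger_force: 30.0
```

jog_arm:
  series:
    - [0,0,-0.004,0,0,0,1]
    - [0,0,-0.007,0,0,0,1]
    - [0,0,-0.007,0,0,0,1]
    - [0,0,-0.007,0,0,0,1]

```text
clock: 6.67
eef_pos: [516.9, 429.0, 47.3]
eef_rot: [3.141, 0.0, 2.806]
wrist_force: [-4.1, -3.5, 5.6]
finger_gap: 25.9
finger_force: 30.0
```

The block is on the floor at TCP 47.3, force up. Releasing and rising.

jog_arm:
  series:
    - [0,0,0.005,0,0,0,0.6]
    - [0,0,0.005,0,0,0,0.4]
    - [0,0,0.005,0,0,0,0.4]
    - [0,0,0.005,0,0,0,0.4]
    - [0,0,0.005,0,0,0,0.4]
    - [0,0,0.005,0,0,0,0.4]

```text
clock: 7.17
eef_pos: [516.9, 429.0, 47.0]
eef_rot: [3.142, 0.0, 2.806]
wrist_force: [0.2, -0.2, 0.3]
finger_gap: 56.1
finger_force: 0.0
```

jog_arm:
  series:
    - [0,0,0.2,0,0,0,0.4]
    - [0,0,0.5,0,0,0,0.4]
    - [0,0,0.75,0,0,0,0.4]
    - [0,0,0.75,0,0,0,0.4]
    - [0,0,0.75,0,0,0,0.4]

```text
clock: 7.58
eef_pos: [517.4, 429.4, 138.9]
eef_rot: [3.139, 0.002, 2.806]
wrist_force: [-0.2, 0.0, -1.0]
finger_gap: 56.3
finger_force: 0.0
```

jog_arm:
  series:
    - [-0.25,-0.22,0,0,0,0,0.4]
    - [-0.5,-0.44,0,0,0,0,0.4]
    - [-0.71,-0.625,0,0,0,0,0.4]
    - [-0.71,-0.625,0,0,0,0,0.4]

```text
clock: 7.92
eef_pos: [427.0, 350.3, 134.6]
eef_rot: [-3.136, -0.004, 2.806]
wrist_force: [0.6, 0.2, -0.4]
finger_gap: 56.2
finger_force: 0.0
```

jog_arm:
  series:
    - [-0.25,-0.22,0,0,0,0,0.4]
    - [-0.5,-0.44,-0.1,0,0,0,0.4]
    - [-0.71,-0.62,-0.3,0,0,0,0.4]
    - [-0.71,-0.62,-0.4,0,0,0,0.4]
    - [-0.71,-0.62,-0.4,0,0,0,0.4]
    - [-0.71,-0.62,-0.4,0,0,0,0.4]

```text
clock: 8.42
eef_pos: [346.7, 279.8, 88.8]
eef_rot: [-3.141, -0.0, 2.806]
wrist_force: [-0.3, 0.5, -0.2]
finger_gap: 56.4
finger_force: 0.0
```

```bash
python3 - <<'E'
from cell import manip
import cv2,numpy as np
from h import *
s=manip.read_state();print(s["eef_pos"].round(1),s["joints"].round(2))
c=manip.camera("side");A=c["frame"][280:480,140:480]
t=manip.camera("top")
cv2.imwrite("pics/p3.png",np.hstack([cv2.resize(A,None,fx=1.5,fy=1.5),cv2.resize(t["frame"][180:280,110:200],(270,300))])[:,:,::-1])
print(proj(c,[s["eef_pos"][0],s["eef_pos"][1],48])-[140,280])
E
```

```text
[346.7 279.8  88.8] [ 0.6   0.23  1.93  0.    0.98 -0.64]
[229.70347342 105.51517862]
```

View pics/p3.png

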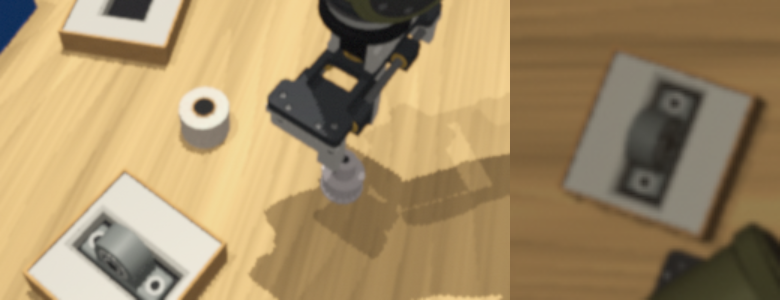

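The block lies home in its pocket, level and central. The gripper is over the small pulley, with the projected TCP at (344,158) on the bore. Descending to grip it.

jog_arm:
  series:
    - [0,0,-0.2,0,0,0,0.4]
    - [0,0,-0.36,0,0,0,0.4]
    - [0,0,-0.437,0,0,0,0.4]
    - [0,0,-0.437,0,0,0,0.4]
    - [0,0,-0.437,0,0,0,0.4]
  grip_force: 20

```text
clock: 8.93
eef_pos: [346.9, 279.9, 37.0]
eef_rot: [3.142, 0.0, 2.806]
wrist_force: [-0.5, 1.3, 0.5]
finger_gap: 56.5
finger_force: 0.0
```

jog_arm:
  series:
    - [0,0,0,0,0,0,1]
    - [0,0,0,0,0,0,1]
    - [0,0,0,0,0,0,1]
    - [0,0,0,0,0,0,1]
    - [0,0,0,0,0,0,1]
    - [0,0,0,0,0,0,1]
    - [0,0,0,0,0,0,1]
    - [0,0,0,0,0,0,1]

```text
clock: 9.6
eef_pos: [346.5, 279.6, 36.8]
eef_rot: [3.141, 0.0, 2.806]
wrist_force: [-1.0, -0.5, 4.2]
finger_gap: 23.4
finger_force: 20.0
```

jog_arm:
  series:
    - [0,0,0.2,0,0,0,1]
    - [0,0,0.45,0,0,0,1]
    - [0,0,0.75,0,0,0,1]
    - [0,0,0.75,0,0,0,1]
    - [0,0,0.75,0,0,0,1]

```text
clock: 10.02
eef_pos: [347.0, 279.9, 127.7]
eef_rot: [3.139, 0.002, 2.806]
wrist_force: [-0.9, -0.0, -0.4]
finger_gap: 23.8
finger_force: 20.0
```

jog_arm:
  series:
    - [0.05,-0.2,0,0,0,-0.03,1]
    - [0.12,-0.48,0,0,0,-0.06,1]
    - [0.19,-0.76,0,0,0,-0.1,1]
    - [0.237,-0.933,0,0,0,-0.1,1]

```text
clock: 10.35
eef_pos: [374.3, 165.2, 125.1]
eef_rot: [-3.139, -0.002, 2.645]
wrist_force: [-0.2, -0.0, -1.4]
finger_gap: 23.4
finger_force: 20.0
```

jog_arm:
  series:
    - [0.07,-0.3,0,0,0,-0.03,1]
    - [0.15,-0.6,0,0,0,-0.06,1]
    - [0.237,-0.933,0,0,0,-0.1,1]
    - [0.237,-0.933,0,0,0,-0.1,1]

```text
clock: 10.68
eef_pos: [403.8, 50.3, 125.3]
eef_rot: [-3.14, -0.001, 2.482]
wrist_force: [-0.8, 0.6, -1.7]
finger_gap: 23.3
finger_force: 20.0
```

jog_arm:
  series:
    - [0.07,-0.3,0,0,0,-0.03,1]
    - [0.15,-0.6,0,0,0,-0.06,1]
    - [0.237,-0.933,0,0,0,-0.1,1]
    - [0.237,-0.933,0,0,0,-0.1,1]

```text
clock: 11.02
eef_pos: [432.2, -61.0, 125.3]
eef_rot: [-3.14, -0.0, 2.327]
wrist_force: [0.4, 1.3, -0.5]
finger_gap: 23.7
finger_force: 20.0
```

jog_arm:
  series:
    - [0.07,-0.3,0,0,0,-0.03,1]
    - [0.15,-0.6,0,0,0,-0.06,1]
    - [0.237,-0.933,0,0,0,-0.1,1]
    - [0.237,-0.933,0,0,0,-0.1,1]

```text
clock: 11.35
eef_pos: [460.7, -172.7, 125.1]
eef_rot: [-3.141, -0.0, 2.171]
wrist_force: [0.0, 0.3, -1.5]
finger_gap: 23.3
finger_force: 20.0
```

jog_arm:
  series:
    - [0.07,-0.3,0,0,0,-0.03,1]
    - [0.15,-0.6,0,0,0,-0.06,1]
    - [0.238,-0.932,0,0,0,-0.1,1]
    - [0.238,-0.932,0,0,0,-0.1,1]

```text
clock: 11.68
eef_pos: [489.0, -284.4, 124.6]
eef_rot: [-3.14, -0.001, 2.014]
wrist_force: [-0.1, -0.6, -0.7]
finger_gap: 23.4
finger_force: 20.0
```

jog_arm:
  series:
    - [0.07,-0.3,0,0,0,-0.03,1]
    - [0.15,-0.55,0,0,0,-0.06,1]
    - [0.2,-0.8,0,0,0,-0.1,1]
    - [0.238,-0.932,0,0,0,-0.1,1]
    - [0.238,-0.932,0,0,0,-0.1,1]
    - [0.238,-0.932,0,0,0,-0.1,1]
    - [0.238,-0.932,0,0,0,-0.1,1]

```text
clock: 12.27
eef_pos: [517.2, -390.5, 125.4]
eef_rot: [-3.141, -0.002, 1.865]
wrist_force: [-0.1, -0.3, -1.5]
finger_gap: 23.4
finger_force: 20.0
```

```bash
python3 - <<'E'
from cell import manip
import cv2,numpy as np
from h import *
s=manip.read_state();print(s["eef_pos"].round(1),s["joints"].round(2))
c=manip.camera("side");A=c["frame"][90:215,280:480]
cv2.imwrite("pics/p4.png",cv2.resize(A,None,fx=4,fy=4,interpolation=cv2.INTER_CUBIC)[:,:,::-1])
e=s["eef_pos"]
for X in([e[0],e[1],e[2]-36.8],[e[0],e[1],e[2]-10.8],[517.5,-392,32]): print((proj(c,X)-[280,90])*4)
E
```

```text
[ 517.2 -390.5  125.4] [-0.7   0.6   1.31  0.    1.24 -1.  ]
[336.74688887 137.64349053]
[339.59914405  98.78135038]
[330.85671401 217.17570172]
```

View pics/p4.png

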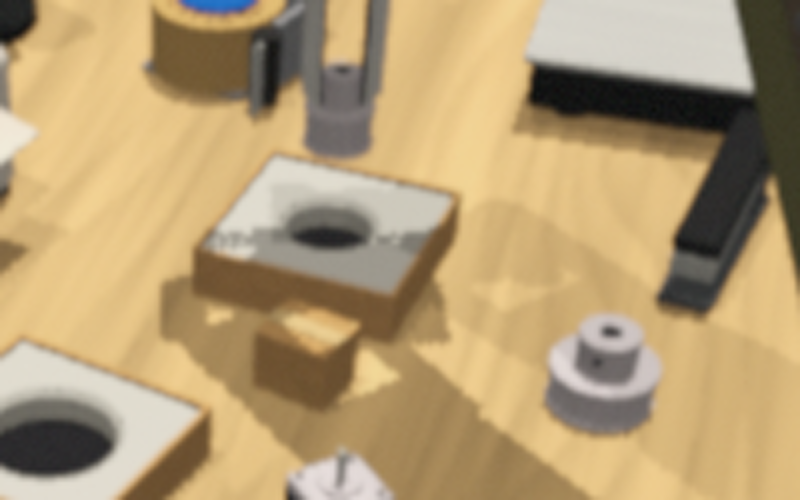

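The small pulley hangs upright. Its ellipse is at (338,135), the pocket mouth at about (330,224) and the box centre at about (333,220), against a prediction of (331,217). That agrees, so I'm lowering.

jog_arm:
  series:
    - [0,0.01,-0.15,0,0,0,1]
    - [0,0.01,-0.3,0,0,0,1]
    - [0,0.01,-0.45,0,0,0,1]
    - [0,0.01,-0.54,0,0,0,1]
    - [0,0.01,-0.57,0,0,0,1]
    - [0,0.01,-0.57,0,0,0,1]
    - [0,0.01,-0.57,0,0,0,1]

```text
clock: 12.9
eef_pos: [517.7, -390.7, 59.1]
eef_rot: [3.141, 0.001, 1.864]
wrist_force: [-0.8, -0.2, -1.5]
finger_gap: 23.5
finger_force: 20.0
```

jog_arm:
  series:
    - [0,0,-0.02,0,0,0,1]
    - [0,0,-0.035,0,0,0,1]
    - [0,0,-0.045,0,0,0,1]
    - [0,0,-0.045,0,0,0,1]
    - [0,0,-0.045,0,0,0,1]

```text
clock: 13.32
eef_pos: [517.3, -390.8, 52.9]
eef_rot: [3.142, 0.0, 1.864]
wrist_force: [0.3, -0.2, -0.8]
finger_gap: 23.6
finger_force: 20.0
```

jog_arm:
  series:
    - [0,0,-0.01,0,0,0,1]
    - [0,0,-0.02,0,0,0,1]
    - [0,0,-0.03,0,0,0,1]
    - [0,0,-0.03,0,0,0,1]
    - [0,0,-0.03,0,0,0,1]

```text
clock: 13.73
eef_pos: [517.3, -390.8, 49.1]
eef_rot: [-3.142, -0.0, 1.864]
wrist_force: [0.3, 0.6, -1.6]
finger_gap: 23.2
finger_force: 20.0
```

jog_arm:
  series:
    - [0,0,-0.004,0,0,0,1]
    - [0,0,-0.008,0,0,0,1]
    - [0,0,-0.008,0,0,0,1]
    - [0,0,-0.008,0,0,0,1]

```text
clock: 14.07
eef_pos: [517.4, -390.8, 48.9]
eef_rot: [3.141, 0.0, 1.864]
wrist_force: [-2.9, 1.5, 5.0]
finger_gap: 23.7
finger_force: 20.0
```

jog_arm:
  series:
    - [0,0,0.005,0,0,0,0.6]
    - [0,0,0.005,0,0,0,0.3]
    - [0,0,0.005,0,0,0,0.3]
    - [0,0,0.005,0,0,0,0.3]
    - [0,0,0.005,0,0,0,0.3]
    - [0,0,0.005,0,0,0,0.3]
    - [0,0,0.005,0,0,0,0.3]

```text
clock: 14.65
eef_pos: [517.3, -390.8, 48.8]
eef_rot: [-3.142, -0.0, 1.864]
wrist_force: [0.4, 0.1, -0.1]
finger_gap: 64.9
finger_force: 0.0
```

jog_arm:
  series:
    - [0,0,0.2,0,0,0,0.3]
    - [0,0,0.45,0,0,0,0.3]
    - [0,0,0.6,0,0,0,0.3]
    - [0,0,0.6,0,0,0,0.3]
    - [0,0,0.6,0,0,0,0.3]

```text
clock: 15.07
eef_pos: [517.5, -390.9, 121.4]
eef_rot: [3.141, 0.001, 1.864]
wrist_force: [-0.3, 0.4, -1.2]
finger_gap: 65.9
finger_force: 0.0
```

jog_arm:
  series:
    - [-0.25,0.12,0,0,0,0,0.3]
    - [-0.55,0.27,0,0,0,0,0.3]
    - [-0.77,0.38,0,0,0,0,0.3]
    - [-0.77,0.38,0,0,0,0,0.3]

```text
clock: 15.4
eef_pos: [420.7, -342.6, 118.8]
eef_rot: [-3.139, -0.004, 1.863]
wrist_force: [0.8, -0.2, -0.3]
finger_gap: 66.1
finger_force: 0.0
```

jog_arm:
  series:
    - [-0.25,0.12,0,0,0,0,0.3]
    - [-0.55,0.27,0,0,0,0,0.3]
    - [-0.77,0.376,-0.2,0,0,0,0.3]
    - [-0.77,0.376,-0.25,0,0,0,0.3]
    - [-0.77,0.376,-0.25,0,0,0,0.3]
    - [-0.77,0.376,-0.25,0,0,0,0.3]

```text
clock: 15.9
eef_pos: [333.1, -300.5, 90.7]
eef_rot: [-3.142, -0.0, 1.863]
wrist_force: [-0.1, -1.6, 0.1]
finger_gap: 65.4
finger_force: 0.0
```

```bash
python3 - <<'E'
from cell import manip
import cv2,numpy as np
from h import *
s=manip.read_state();print(s["eef_pos"].round(1),s["joints"].round(2))
c=manip.camera("side");A=c["frame"][90:240,280:480]
cv2.imwrite("pics/p5.png",cv2.resize(A,None,fx=4,fy=4,interpolation=cv2.INTER_CUBIC)[:,:,::-1])
e=s["eef_pos"]
print((proj(c,[e[0],e[1],48])-[280,90])*4)
E
```

```text
[ 333.1 -300.5   90.7] [-0.82  0.23  1.93  0.    0.99 -1.11]
[610.46791686 326.95871118]
```

View pics/p5.png

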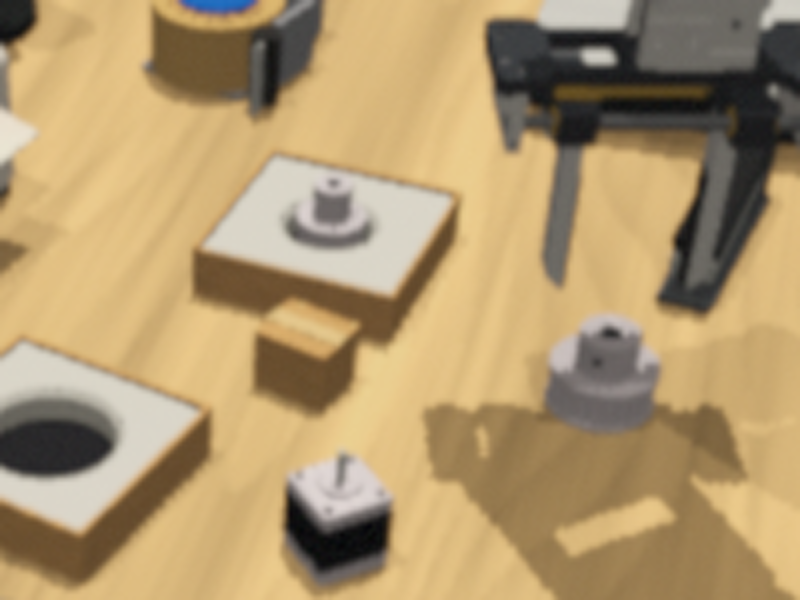

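The small pulley sits level in its pocket at (330,220). The gripper is over the large pulley, with the bore at (610,330) against a projection of (610,327). Descending.

jog_arm:
  series:
    - [0,0,-0.2,0,0,0,0.3]
    - [0,0,-0.37,0,0,0,0.3]
    - [0,0,-0.45,0,0,0,0.3]
    - [0,0,-0.45,0,0,0,0.3]
    - [0,0,-0.45,0,0,0,0.3]
  grip_force: 25

```text
clock: 16.37
eef_pos: [333.0, -300.4, 37.2]
eef_rot: [-3.142, -0.0, 1.864]
wrist_force: [0.5, -0.1, 1.1]
finger_gap: 65.9
finger_force: 0.0
```

jog_arm:
  series:
    - [0,0,0,0,0,0,1]
    - [0,0,0,0,0,0,1]
    - [0,0,0,0,0,0,1]
    - [0,0,0,0,0,0,1]
    - [0,0,0,0,0,0,1]
    - [0,0,0,0,0,0,1]
    - [0,0,0,0,0,0,1]
    - [0,0,0,0,0,0,1]

```text
clock: 17.03
eef_pos: [332.7, -300.2, 37.2]
eef_rot: [3.141, 0.001, 1.864]
wrist_force: [-1.3, 1.5, 6.5]
finger_gap: 35.3
finger_force: 25.0
```

jog_arm:
  series:
    - [0,0,0.2,0,0,0,1]
    - [0,0,0.45,0,0,0,1]
    - [0,0,0.75,0,0,0,1]
    - [0,0,0.75,0,0,0,1]
    - [0,0,0.75,0,0,0,1]

```text
clock: 17.45
eef_pos: [332.9, -300.5, 127.8]
eef_rot: [3.14, 0.003, 1.864]
wrist_force: [0.1, -0.2, -3.0]
finger_gap: 35.4
finger_force: 25.0
```

jog_arm:
  series:
    - [0.16,0.09,0,0,0,0,1]
    - [0.4,0.23,0,0,0,0,1]
    - [0.65,0.37,0,0,0,0,1]
    - [0.787,0.455,0,0,0,0,1]

```text
clock: 17.78
eef_pos: [428.3, -243.6, 124.9]
eef_rot: [-3.14, -0.002, 1.864]
wrist_force: [-1.1, -0.5, -2.3]
finger_gap: 35.6
finger_force: 25.0
```

jog_arm:
  series:
    - [0.26,0.15,0,0,0,0,1]
    - [0.52,0.3,0,0,0,0,1]
    - [0.787,0.455,0,0,0,0,1]
    - [0.787,0.455,0,0,0,0,1]

```text
clock: 18.12
eef_pos: [524.4, -187.6, 124.4]
eef_rot: [-3.141, -0.002, 1.867]
wrist_force: [0.5, -0.2, -1.9]
finger_gap: 35.4
finger_force: 25.0
```

jog_arm:
  series:
    - [0.26,0.15,0,0,0,0,1]
    - [0.5,0.29,0,0,0,0,1]
    - [0.7,0.4,0,0,0,0,1]
    - [0.787,0.454,0,0,0,0,1]
    - [0.787,0.454,0,0,0,0,1]
    - [0.787,0.454,0,0,0,0,1]
    - [0.787,0.454,0,0,0,0,1]

```text
clock: 18.7
eef_pos: [614.7, -136.8, 125.4]
eef_rot: [-3.14, -0.001, 1.863]
wrist_force: [0.4, -0.2, -2.1]
finger_gap: 35.6
finger_force: 25.0
```

```bash
python3 - <<'E'
from cell import manip
import cv2,numpy as np
from h import *
s=manip.read_state();print(s["eef_pos"].round(1),s["joints"].round(2))
c=manip.camera("side");A=c["frame"][110:260,220:420]
cv2.imwrite("pics/p6.png",cv2.resize(A,None,fx=4,fy=4,interpolation=cv2.INTER_CUBIC)[:,:,::-1])
e=s["eef_pos"]
for X in([e[0],e[1],e[2]-11.2],[616,-136.5,32]): print((proj(c,X)-[220,110])*4)
E
```

```text
[ 614.7 -136.8  125.4] [-0.28  0.56  1.37 -0.    1.22 -0.57]
[284.6132543  220.97781206]
[287.18974152 346.59157395]
```

View pics/p6.png

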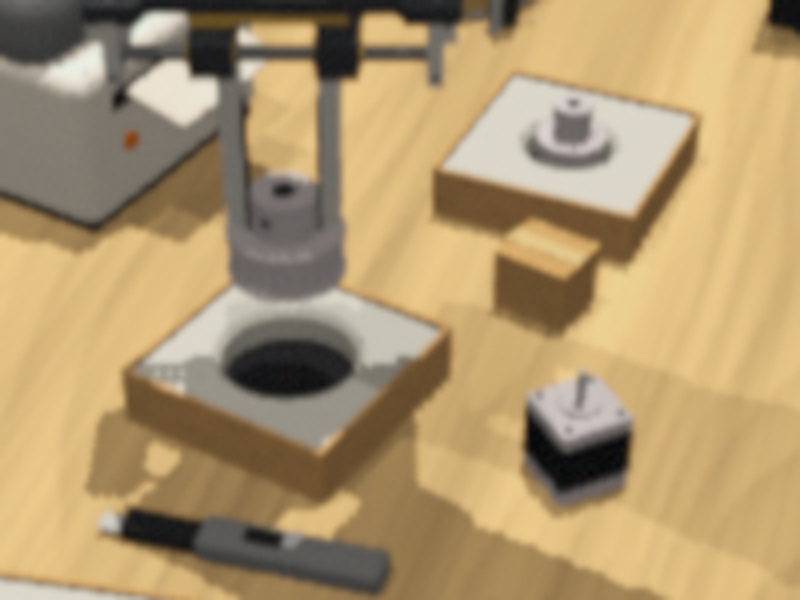

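The large pulley hangs upright over its pocket; the box centre is at about (289,349) against a prediction of (287,347). Lowering.

jog_arm:
  series:
    - [0,0,-0.15,0,0,0,1]
    - [0,0,-0.3,0,0,0,1]
    - [0,0,-0.45,0,0,0,1]
    - [0,0,-0.54,0,0,0,1]
    - [0,0,-0.57,0,0,0,1]
    - [0,0,-0.57,0,0,0,1]
    - [0,0,-0.57,0,0,0,1]

```text
clock: 19.33
eef_pos: [616.0, -136.7, 59.2]
eef_rot: [3.141, 0.001, 1.863]
wrist_force: [1.1, 0.1, -1.8]
finger_gap: 35.2
finger_force: 25.0
```

jog_arm:
  series:
    - [0,0,-0.02,0,0,0,1]
    - [0,0,-0.035,0,0,0,1]
    - [0,0,-0.045,0,0,0,1]
    - [0,0,-0.045,0,0,0,1]
    - [0,0,-0.045,0,0,0,1]

```text
clock: 19.75
eef_pos: [615.8, -136.4, 53.1]
eef_rot: [3.142, 0.0, 1.864]
wrist_force: [-0.5, -0.5, -1.8]
finger_gap: 35.6
finger_force: 25.0
```

jog_arm:
  series:
    - [0,0,-0.01,0,0,0,1]
    - [0,0,-0.02,0,0,0,1]
    - [0,0,-0.027,0,0,0,1]
    - [0,0,-0.027,0,0,0,1]
    - [0,0,-0.027,0,0,0,1]

```text
clock: 20.17
eef_pos: [615.8, -136.4, 49.7]
eef_rot: [-3.141, -0.0, 1.864]
wrist_force: [0.3, -0.2, -2.0]
finger_gap: 35.4
finger_force: 25.0
```

jog_arm:
  series:
    - [0,0,-0.006,0,0,0,1]
    - [0,0,-0.01,0,0,0,1]
    - [0,0,-0.01,0,0,0,1]
    - [0,0,-0.01,0,0,0,1]

```text
clock: 20.5
eef_pos: [615.9, -136.4, 49.2]
eef_rot: [3.141, 0.0, 1.864]
wrist_force: [-3.8, 1.4, 6.6]
finger_gap: 35.3
finger_force: 25.0
```

jog_arm:
  series:
    - [0,0,0.005,0,0,0,0.6]
    - [0,0,0.005,0,0,0,0.2]
    - [0,0,0.005,0,0,0,0.2]
    - [0,0,0.005,0,0,0,0.2]
    - [0,0,0.005,0,0,0,0.2]
    - [0,0,0.005,0,0,0,0.2]
    - [0,0,0.005,0,0,0,0.2]

```text
clock: 21.08
eef_pos: [615.8, -136.4, 49.1]
eef_rot: [-3.142, -0.0, 1.864]
wrist_force: [-0.6, -0.2, -0.0]
finger_gap: 73.4
finger_force: 0.0
```

jog_arm:
  series:
    - [0,0,0.2,0,0,0,0.2]
    - [0,0,0.45,0,0,0,0.2]
    - [0,0,0.6,0,0,0,0.2]
    - [0,0,0.6,0,0,0,0.2]
    - [0,0,0.6,0,0,0,0.2]

```text
clock: 21.5
eef_pos: [616.1, -136.5, 121.8]
eef_rot: [3.14, 0.001, 1.864]
wrist_force: [-1.1, -0.3, 0.6]
finger_gap: 75.2
finger_force: 0.0
```

jog_arm:
  series:
    - [-0.25,0.03,0,0,0,0.05,0.2]
    - [-0.5,0.05,0,0,0,0.1,0.2]
    - [-0.695,0.071,0,0,0,0.154,0.2]
    - [-0.695,0.071,0,0,0,0.154,0.2]

```text
clock: 21.83
eef_pos: [528.7, -127.2, 119.6]
eef_rot: [-3.139, -0.003, 2.111]
wrist_force: [1.1, 1.4, 0.7]
finger_gap: 75.1
finger_force: 0.0
```

jog_arm:
  series:
    - [-0.25,0.03,0,0,0,0.05,0.2]
    - [-0.5,0.05,0,0,0,0.1,0.2]
    - [-0.695,0.071,0,0,0,0.154,0.2]
    - [-0.695,0.071,0,0,0,0.154,0.2]
    - [-0.695,0.071,0,0,0,0.154,0.2]
    - [-0.695,0.071,0,0,0,0.154,0.2]

```text
clock: 22.33
eef_pos: [449.8, -119.5, 120.9]
eef_rot: [3.142, -0.0, 2.345]
wrist_force: [0.4, 0.2, -0.1]
finger_gap: 75.1
finger_force: 0.0
```

```bash
python3 - <<'E'
from cell import manip
import cv2,numpy as np
from h import *
s=manip.read_state();print(s["eef_pos"].round(1),s["eef_rot"].round(3))
c=manip.camera("side");A=c["frame"][110:260,220:420]
cv2.imwrite("pics/p7.png",cv2.resize(A,None,fx=4,fy=4,interpolation=cv2.INTER_CUBIC)[:,:,::-1])
e=s["eef_pos"]
print((proj(c,[e[0],e[1],48])-[220,110])*4)
E
```

```text
[ 449.8 -119.5  120.9] [ 3.142 -0.     2.345]
[577.22580779 399.78339906]
```

View pics/p7.png

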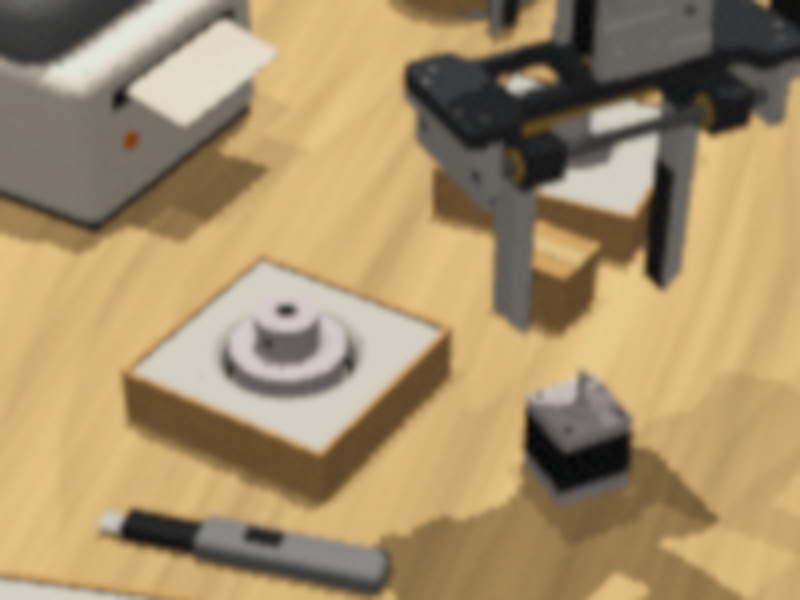

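The large pulley is seated level in its pocket at (288,355). The motor's shaft base is at (580,405) and the TCP projects to (577,400), so I'll nudge y slightly and descend.

jog_arm:
  series:
    - [0,0.01,-0.3,0,0,0,0.2]
    - [0,0.01,-0.55,0,0,0,0.2]
    - [0,0.01,-0.68,0,0,0,0.2]
    - [0,0.01,-0.712,0,0,0,0.2]
    - [0,0.01,-0.712,0,0,0,0.2]
    - [0,0.01,-0.712,0,0,0,0.2]
  grip_force: 30

```text
clock: 22.88
eef_pos: [449.8, -118.3, 36.3]
eef_rot: [3.141, 0.001, 2.347]
wrist_force: [-0.5, -0.4, 0.2]
finger_gap: 75.6
finger_force: 0.0
```

jog_arm:
  series:
    - [0,0,0,0,0,0,1]
    - [0,0,0,0,0,0,1]
    - [0,0,0,0,0,0,1]
    - [0,0,0,0,0,0,1]
    - [0,0,0,0,0,0,1]
    - [0,0,0,0,0,0,1]
    - [0,0,0,0,0,0,1]
    - [0,0,0,0,0,0,1]

```text
clock: 23.55
eef_pos: [449.1, -118.3, 36.0]
eef_rot: [3.142, 0.0, 2.347]
wrist_force: [-1.3, -0.7, 5.9]
finger_gap: 41.9
finger_force: 29.9
```

jog_arm:
  series:
    - [0,0,0.2,0,0,0,1]
    - [0,0,0.45,0,0,0,1]
    - [0,0,0.75,0,0,0,1]
    - [0,0,0.75,0,0,0,1]
    - [0,0,0.75,0,0,0,1]

```text
clock: 23.97
eef_pos: [449.6, -118.3, 126.7]
eef_rot: [3.14, 0.002, 2.347]
wrist_force: [-0.5, 0.3, -2.8]
finger_gap: 41.5
finger_force: 29.9
```

jog_arm:
  series:
    - [0.12,0.14,0,0,0,-0.04,1]
    - [0.28,0.35,0,0,0,-0.08,1]
    - [0.45,0.56,0,0,0,-0.12,1]
    - [0.557,0.699,0,0,0,-0.14,1]

```text
clock: 24.3
eef_pos: [516.3, -32.3, 123.7]
eef_rot: [-3.14, -0.002, 2.124]
wrist_force: [0.3, -0.3, -3.0]
finger_gap: 41.9
finger_force: 29.9
```

jog_arm:
  series:
    - [0.18,0.23,0,0,0,-0.04,1]
    - [0.36,0.46,0,0,0,-0.08,1]
    - [0.557,0.699,0,0,0,-0.14,1]
    - [0.557,0.699,0,0,0,-0.14,1]

```text
clock: 24.63
eef_pos: [584.3, 53.9, 123.1]
eef_rot: [-3.14, -0.002, 1.904]
wrist_force: [-0.6, -0.4, -2.9]
finger_gap: 42.0
finger_force: 29.9
```

jog_arm:
  series:
    - [0.18,0.23,0,0,0,-0.04,1]
    - [0.36,0.46,0,0,0,-0.08,1]
    - [0.5,0.62,0,0,0,-0.14,1]
    - [0.557,0.699,0,0,0,-0.14,1]
    - [0.557,0.699,0,0,0,-0.14,1]
    - [0.557,0.699,0,0,0,-0.14,1]
    - [0.557,0.699,0,0,0,-0.14,1]

```text
clock: 25.22
eef_pos: [648.7, 132.6, 124.4]
eef_rot: [-3.139, 0.0, 1.688]
wrist_force: [1.0, 0.7, -2.9]
finger_gap: 42.0
finger_force: 29.9
```

```bash
python3 - <<'E'
from cell import manip
import cv2,numpy as np
from h import *
s=manip.read_state();print(s["eef_pos"].round(1),s["eef_rot"].round(3))
c=manip.camera("side");A=c["frame"][190:340,140:340]
cv2.imwrite("pics/p8.png",cv2.resize(A,None,fx=4,fy=4,interpolation=cv2.INTER_CUBIC)[:,:,::-1])
e=s["eef_pos"]
for X in([e[0],e[1],e[2]-36],[649.8,133.3,32]): print((proj(c,X)-[140,190])*4)
E
```

```text
[648.7 132.6 124.4] [-3.139  0.     1.688]
[329.90792198 268.29387551]
[342.61914953 356.45327051]
```

View pics/p8.png

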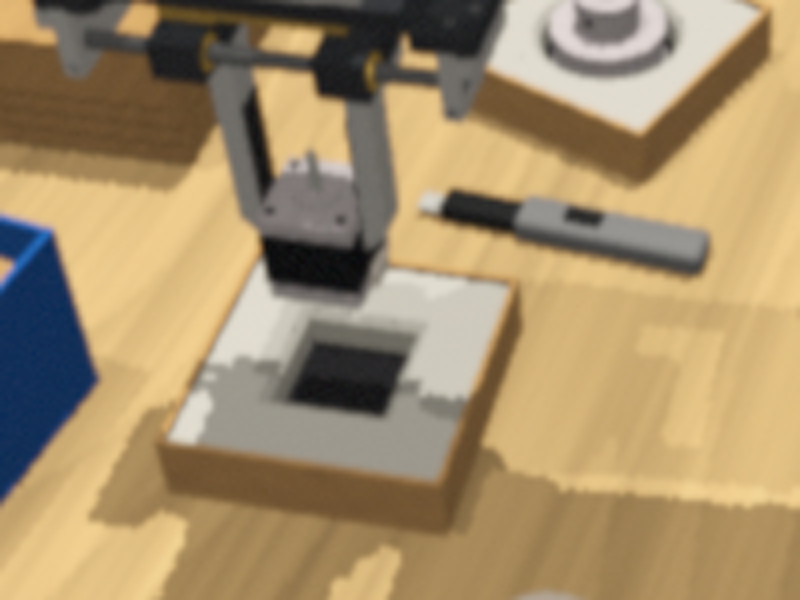

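The motor hangs upright and square to its pocket, whose mouth centre is at about (346,362) against a prediction of (343,356). Lowering.

jog_arm:
  series:
    - [0,0,-0.15,0,0,0,1]
    - [0,0,-0.3,0,0,0,1]
    - [0,0,-0.42,0,0,0,1]
    - [0,0,-0.5,0,0,0,1]
    - [0,0,-0.56,0,0,0,1]
    - [0,0,-0.57,0,0,0,1]
    - [0,0,-0.57,0,0,0,1]

```text
clock: 25.85
eef_pos: [649.5, 133.2, 57.5]
eef_rot: [-3.142, 0.0, 1.688]
wrist_force: [0.3, 0.7, -3.2]
finger_gap: 41.5
finger_force: 29.9
```

jog_arm:
  series:
    - [0,0,-0.02,0,0,0,1]
    - [0,0,-0.035,0,0,0,1]
    - [0,0,-0.045,0,0,0,1]
    - [0,0,-0.045,0,0,0,1]
    - [0,0,-0.045,0,0,0,1]

```text
clock: 26.27
eef_pos: [649.6, 133.5, 52.0]
eef_rot: [3.141, -0.0, 1.688]
wrist_force: [-0.1, -0.8, -2.8]
finger_gap: 42.2
finger_force: 29.9
```

jog_arm:
  series:
    - [0,0,-0.01,0,0,0,1]
    - [0,0,-0.02,0,0,0,1]
    - [0,0,-0.025,0,0,0,1]
    - [0,0,-0.025,0,0,0,1]
    - [0,0,-0.025,0,0,0,1]

```text
clock: 26.68
eef_pos: [649.5, 133.5, 48.9]
eef_rot: [-3.142, 0.0, 1.688]
wrist_force: [-0.0, 0.4, -2.8]
finger_gap: 41.6
finger_force: 29.9
```

jog_arm:
  series:
    - [0,0,-0.005,0,0,0,1]
    - [0,0,-0.012,0,0,0,1]
    - [0,0,-0.012,0,0,0,1]
    - [0,0,-0.012,0,0,0,1]

```text
clock: 27.02
eef_pos: [649.6, 133.6, 48.1]
eef_rot: [3.141, -0.0, 1.688]
wrist_force: [-4.2, -1.0, 5.4]
finger_gap: 41.8
finger_force: 29.9
```

The motor is on the floor. Releasing, rising and moving clear, then a final look.

jog_arm:
  series:
    - [0,0,0.005,0,0,0,0.45]
    - [0,0,0.005,0,0,0,0.2]
    - [0,0,0.005,0,0,0,0.2]
    - [0,0,0.005,0,0,0,0.2]
    - [0,0,0.005,0,0,0,0.2]
    - [0,0,0.005,0,0,0,0.2]
    - [0,0,0.005,0,0,0,0.2]

```text
clock: 27.6
eef_pos: [649.5, 133.5, 48.0]
eef_rot: [-3.142, 0.0, 1.688]
wrist_force: [0.4, 0.0, 0.5]
finger_gap: 75.2
finger_force: 0.0
```

jog_arm:
  series:
    - [0,0,0.2,0,0,0,0.2]
    - [0,0,0.5,0,0,0,0.2]
    - [0,0,0.9,0,0,0,0.2]
    - [0,0,0.9,0,0,0,0.2]
    - [0,0,0.9,0,0,0,0.2]

```text
clock: 28.02
eef_pos: [650.8, 133.7, 159.6]
eef_rot: [3.136, -0.0, 1.688]
wrist_force: [-0.4, -0.5, -0.5]
finger_gap: 75.0
finger_force: 0.0
```

jog_arm:
  series:
    - [-0.3,-0.15,0,0,0,0,0.2]
    - [-0.6,-0.3,0,0,0,0,0.2]
    - [-1,-0.5,0,0,0,0,0.2]
    - [-1,-0.5,0,0,0,0,0.2]
    - [-1,-0.5,0,0,0,0,0.2]

```text
clock: 28.43
eef_pos: [527.0, 72.4, 154.9]
eef_rot: [-3.139, -0.0, 1.687]
wrist_force: [0.1, 0.0, -0.8]
finger_gap: 74.9
finger_force: 0.0
```

jog_arm:
  series:
    - [-0.3,-0.15,0,0,0,0,0.2]
    - [-0.6,-0.3,0,0,0,0,0.2]
    - [-1,-0.5,0,0,0,0,0.2]
    - [-1,-0.5,0,0,0,0,0.2]
    - [-1,-0.5,0,0,0,0,0.2]
    - [-1,-0.5,0,0,0,0,0.2]

```text
clock: 28.93
eef_pos: [410.3, 13.6, 156.0]
eef_rot: [3.141, -0.0, 1.687]
wrist_force: [0.6, 0.8, 0.1]
finger_gap: 75.3
finger_force: 0.0
```

```bash
python3 - <<'E'
from cell import manip
import cv2
s=manip.read_state();print(s["clock"],s["eef_pos"].round(1),s["wrist_force"].round(1))
c=manip.camera("side");cv2.imwrite("pics/p9.png",c["frame"][:,:,::-1])
t=manip.camera("top");cv2.imwrite("pics/p10.png",cv2.resize(t["frame"][130:330,110:520],None,fx=1.9,fy=1.9)[:,:,::-1])
E
```

```text
28.9333 [410.3  13.6 156. ] [0.6 0.8 0.1]
```

View pics/p9.png

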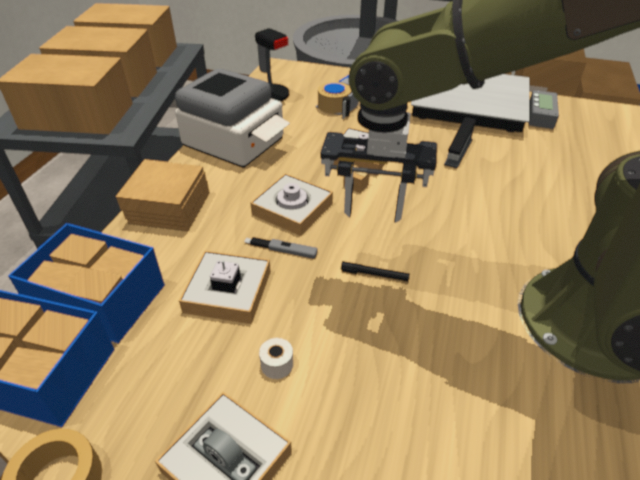

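View pics/p10.png

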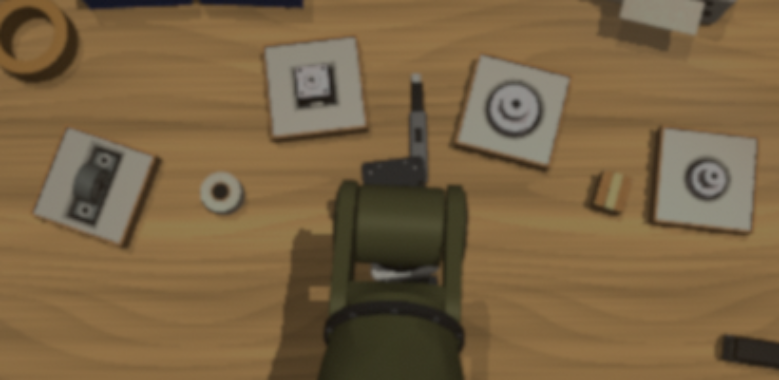

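All four parts sit upright in their pockets: block (80,187), motor (315,87), large pulley (515,107) and small pulley (708,180) in the top crop. The roll and carton are where they were, and the arm is clear.

```bash
python3 -c "
from cell import manip
print(manip.sign_off())"
```

```text
the job is handed in; nothing more can be done
None
```

The job is handed in: all four parts are set down, released and upright in their matching boxes, the roll and carton were left alone, and it took about 29 s of the 96 s allowed.

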